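Tug the tile case lid, free its catch if caught, and hold the lid open

TASK

Open the wooden test-tile case and hold it open for me so that I can look the tiles over. First, before touching the red slide catch, give the lid a short tug up by its dark knob to feel whether it is caught; if it is, lower it, slide the red catch all the way to its other end, and then raise the lid by the knob about halfway to upright (some 45 degrees). Finish there, still gripping the knob, because the lid falls shut when let go; leave the jar, the cup and the roll of tape beside the case where they stand.

Things in the scene. Friction and masses are not known exactly. Their poses are not given: they have to be found in the camera images.
- case: Wooden case fixed to the table, 200 mm (its x) by 280 mm (its y), 85 mm high without the lid. Origin: centre of its underside, on the table. Its -x side is the front, roughly towards the robot; +y is the left side seen from the robot. The lid's hinge axis runs along the case's y through (100, 0, 85) mm of the case frame.
- lid (a joint): Lid angle, rad: 0 shut, grows as the front edge rises, stop at 1.4. A 10 mm board, top face 95 mm above the table when shut, 0.3 to 0.55 kg with knob and catch (2 to 4 N at the knob); it falls shut when let go. While caught it has play: it rises about 8 mm at the knob (some 0.05 rad), then stops dead.
- lid_knob: Dark steel barrel knob on the lid: round bar, 18 mm diameter, 34 mm long along the case's y. Origin: centre of the barrel; lid shut: (-68, 0, 130) mm of the case frame, 35 mm over the lid, 168 mm before and 45 mm above the hinge axis. Gripped across its two flat ends (fingers closing along the case's y) it turns between the fingers, so the gripper can keep pointing down as the lid swings.
- catch (a joint): Travel of the red slide catch on the lid, m: 0 at the end near the knob, 0.028 at the other end, to the case's +y. Starts at 0 to 0.005; stays where put (friction 2.5 N). Unmarked: a hidden keeper holds its bolt at one end of the travel. Either the lid is caught as found and freed with the catch past 0.018, or it is free as found and would be caught at the far end. Slide it with the lid down.
- catch_grip (a point): Middle of the catch's red thumb piece, an upright block 24 mm (case x) by 12 mm (case y), its top 24 mm above the lid's top face; this point is 14 mm above that face. Lid shut: at (-68, 75 + travel, 109) mm of the case frame; moves with catch and lid. Can be pinched across its 12 mm, fingers closing along the case's y, tips just above the lid.
- glaze_jar: White sample jar with a red cap, 52 mm diameter, 68 mm tall, loose, standing left of the case. Origin: centre of its underside. To be left alone.
- spotted_cup: White cup with dark spots, 74 mm diameter, 116 mm tall, loose, standing right of the case. Origin: centre of its underside. To be left alone.
- tape_ring: Roll of masking tape lying flat, 102 mm diameter, 24 mm high, loose, right of the case, nearer to the robot than the cup. Origin: centre of its underside. To be left alone.

How it is judged:
On the way:
1. the lid is tugged up until it lifts at least 0.015 rad (2.5 mm at the knob) with the fingers on its knob, while the catch has not yet been slid (below 0.010) (value of joint lid above 0.015 rad and value of joint catch below 0.01 m and contact force between the fingers and lid_knob above 0.5 N), for 0.1 s.
At the end, for the whole second after the job is handed in: The lid is held still (under 0.1 rad/s) at 0.6 to 1.1 rad by the fingers, which press on its knob with more than 1 N (value of joint lid between 0.6 and 1.1 rad and velocity of joint lid between -0.1 and 0.1 rad/s and contact force between the fingers and lid_knob above 1 N); the arm keeps its last pose, push and grip.
It fails at once if the jar is shifted by more than 30 mm or tipped over (distance of glaze_jar from where it was at the start of the episode above 0.03 m or angle between glaze_jar's own z axis and vertical above 0.5 rad).
It fails at once if the cup is shifted by more than 30 mm or tipped over (distance of spotted_cup from where it was at the start of the episode above 0.03 m or angle between spotted_cup's own z axis and vertical above 0.5 rad).
It fails at once if the roll of tape is shifted by more than 30 mm or tipped over (distance of tape_ring from where it was at the start of the episode above 0.03 m or angle between tape_ring's own z axis and vertical above 0.5 rad).
It also fails if it takes over 54 s, if anything falls off the work surface, if the arm or the gripper's body presses on something with over 40 N, if the wrist force passes 120 N, or if a joint passes its speed limit or range.

ROBOT

A 7-joint arm with a two-finger parallel gripper is mounted at the origin on a cart in front of the work surface, level with it; the furniture and walls round the work are solid. World frame = base frame: x ahead of the robot, y to its left, z up, the work surface at z = 0. Lengths are in m, angles in rad, forces in N, time in s.
With the tool pointing down it reaches from about 0.4 to 0.75 m from the base axis. Payload 19.5 kg.
Tool frame: the origin (TCP) lies on the centre line of the jaws, within the pads' length; the fingertips stand 8 mm ahead of it and the grasp point (between the pads) lies 11 mm behind it (finger_overhang is the distance from the TCP to the fingertips, in m); z points along the fingers, y is the line along which they close (so a half turn about z gives the same grasp; the last joint's range is limited). The gripper opens to 85 mm and grips with 20 to 120 N. Pads are 22 mm wide; open, the fingers measure 114 mm over their backs; the gripper's body (76 mm by 85 mm) begins 54 mm behind the grasp point. The pads swing forward as they close: fully open they stand 13 mm farther back than shut.
Start: joints at [1.3, 0.707, -0.028, 1.485, 0.022, 0.951, -0.075], TCP at [0.13, -0.56, 0.239] pointing down, gripper open.
Joint ranges: [-2.71, 2.71], [-0.32, 2.16], [-1.57, 1.52], [0, 2.45], [-1.46, 4.6], [0, 2.02], [-2.83, 2.83]. Speed limits (rad/s): [1.89, 1.89, 2.57, 2.57, 3.01, 3.01, 3.01].

INTERFACE

Orientations are given as a rotation vector (axis times angle).
In Python, from bench import * gives the robot as it stands.
- The arm moves only by the tool play_rows, never from a script. Its argument "commands" is a list of rows, each a list of 6 numbers: the shift along the tool's x, y, z in mm, then the turn, a rotation vector about the tool's x, y, z in degrees. In form: [[dx, dy, dz, ax, ay, az], ...]. A call has 1 to 12 rows; each row shifts and turns the commanded pose from where the row before left it, along the tool's axes as they then stand; what a row does not reach is not made up. A row lasts 1/8 s, in which the tool goes at most 62.5 mm and 10.7 degrees, less where a joint would pass 70% of its speed; a pose out of reach is approached as far as the arm can. A call with a gripper value outside its range is refused whole. "jaw" is the closure, from -1 (fully open) to 1 (shut), set as the call begins (left out, the last holds). The fingers move at their own pace and stop on an object; the grip force is fixed at half the most. Time passes only in rows, so rows that do not move let the fingers close. It gives the time, the measured TCP pose, the force, the opening and the grip force at its end, in the units of the state.
- state(): the state, without advancing time (a new reading comes with each control period).
- snapshot(name): name is "side" or "top"; returns (picture, depth): 384x512x3 uint8, red, green, blue; 384x512 float32, m along the optical axis (not along the pixel's ray), 0 where there is no reading.
- camera_model(name): a dict with "mtx" (3x3 intrinsics, pixels), "extrinsics" (4x4, takes a point from camera to world coordinates). Camera axes: x right, y down, z forward; pixel columns grow to the right and rows downward; lengths in m; the calibration is good to about 2 mm. A picture is of the moment at which its call begins. camera_model takes no time and is no camera call.
- hand_in(): hands the job in; it is judged then, once.
The state is a dict: "time_s": time; "joint_pos": joint angles; "joint_velocities": joint speeds; "joint_torque": joint torques, N m; "position": TCP position; "ee_rot": TCP orientation; "contact_force": force on the tool from outside, world axes, zero at the start; "ft_torque": the same for the moment, N m; "opening": finger opening in m; "grip_force": force on a finger pad.
Only numpy, scipy, OpenCV 4.12 (cv2) and the standard library are available. Lean on these libraries where they do the work, as an engineer would, in place of code of your own. Each camera call takes 0.05 s, during which the arm holds its last target. There are 200 camera calls.

## Working session

There is one attempt and no reset: what is moved stays moved. The work goes in short steps, Python scripts to look and compute and a tool call to move; the robot and the scene stay as the last step left them, time stands still between calls to the robot, and variables do not carry over. Pictures are saved under pics/ and viewed, at most 10 in all, crops included, and the job is handed in when it is done.

Besides the shell and the picture viewer there is one more tool, called after "Call:" by a JSON object that holds its "fn" and its "kwargs", one argument or row to a line. play_rows: Moves the arm, as the interface text tells. Its arguments: {"type":"object","properties":{"commands":{"type":"array","items":{"type":"array","items":{"type":"number"}}},"jaw":{"type":"number"}},"required":["commands"]}

```bash
mkdir -p pics
cat > h.py <<'E'
from bench import *
import numpy as np, cv2
def cloud(n):
    p,d=snapshot(n); m=camera_model(n); K=np.array(m["mtx"]); T=np.array(m["extrinsics"])
    v,u=np.indices(d.shape); P=np.stack([(u-K[0,2])/K[0,0]*d,(v-K[1,2])/K[1,1]*d,d],-1)
    W=P@T[:3,:3].T+T[:3,3]; W[d<=0]=np.nan
    return p,W
E
python3 - <<'E'
from h import *
s=state(); print(s)
for n in("top","side"):
    p,W=cloud(n); np.savez(n,p=p,W=W); cv2.imwrite(f"pics/{n}0.png",p[...,::-1])
    print(n,np.array(camera_model(n)["extrinsics"]).round(3).tolist())
E
```

```text
{'time_s': 0.0, 'joint_pos': array([ 1.30028669,  0.70708951, -0.0276084 ,  1.48498417,  0.0219972 ,
        0.95089355, -0.07547839]), 'joint_velocities': array([-0.000507  ,  0.00142883, -0.0013627 , -0.00058026, -0.00027708,
        0.00016222,  0.0012802 ]), 'joint_torque': array([-1.87897429e-03, -8.83221817e+01,  1.23424731e+00, -2.36167485e+01,
        1.68097357e-02,  6.54475982e-03,  7.60554235e-05]), 'position': array([ 0.13036074, -0.55977389,  0.23883877]), 'ee_rot': array([-3.12000003e+00, -3.58529515e-01,  2.50193839e-04]), 'contact_force': array([0.66706331, 0.935017  , 0.02475472]), 'ft_torque': array([-0.04638967,  0.01113756, -0.01029036]), 'grip_force': 0.0, 'opening': 0.08519300715340332}
top [[0.018, -0.986, 0.164, 0.409], [-1.0, -0.017, 0.009, 0.022], [-0.006, -0.164, -0.986, 1.117], [0.0, 0.0, 0.0, 1.0]]
side [[-1.0, 0.005, -0.003, 0.597], [0.005, 0.652, -0.758, 0.741], [-0.003, -0.758, -0.652, 0.747], [0.0, 0.0, 0.0, 1.0]]
```

View pics/top0.png

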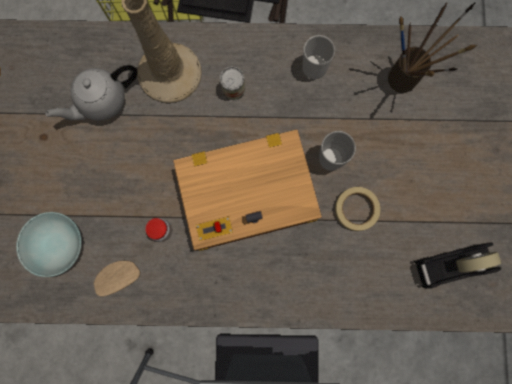

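View pics/side0.png

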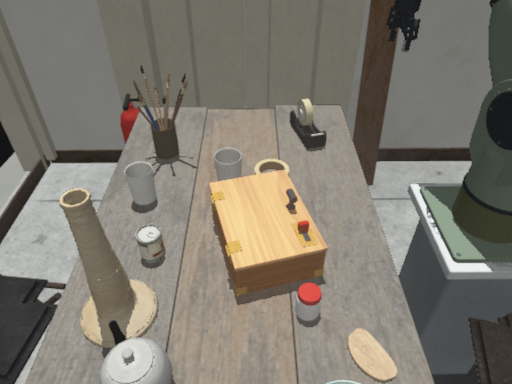

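The top view shows the case (corners near (174,159), (298,130), (320,218), (194,249)). The knob is at (253,217), the catch at (218,227), the jar at (157,230), the cup at (337,150) and the tape at (358,208).

Run:
```python
from h import *
f=np.load("top.npz");p=f["p"];W=f["W"]
z=W[...,2]
m=(z>.085)&(z<.105); m=m.astype(np.uint8)
n,l,st,c=cv2.connectedComponentsWithStats(m); k=1+st[1:,4].argmax()
P=W[l==k]; print(st[k],np.median(P[:,2]))
r=cv2.minAreaRect((P[:,:2]*1000).astype(np.float32)); print(r, cv2.boxPoints(r).round(0).tolist())
def show(name,W,mask):
    q=W[mask]; print(name,len(q),q.mean(0).round(4),q.min(0).round(3),q.max(0).round(3))
u=np.arange(512)[None];v=np.arange(384)[:,None]
R=(abs(u-253)<18)&(abs(v-217)<12)&(z>.11); show("knob top",W,R)
red=(p[...,0]>120)&(p[...,1]<70)
R2=red&(abs(u-218)<15)&(abs(v-227)<15); show("catch top",W,R2)
show("jar",W,(abs(u-157)<15)&(abs(v-230)<15)&(z>.06))
show("tape",W,(abs(u-358)<28)&(abs(v-208)<28)&(z>.015))
show("cup",W,(abs(u-337)<20)&(abs(v-150)<22)&(z>.1))
f=np.load("side.npz");ps=f["p"];V=f["W"];zs=V[...,2]
show("side knob",V,(abs(u-292)<12)&(abs(v-200)<15)&(zs>.118))
reds=(ps[...,0]>120)&(ps[...,1]<70)
show("side catch",V,reds&(abs(u-304)<12)&(abs(v-228)<14)&(zs>.1))
m=((zs>.088)&(zs<.103)&(V[...,0]>.3)&(V[...,0]<.9)).astype(np.uint8)
n,l,st,c=cv2.connectedComponentsWithStats(m); k=1+st[1:,4].argmax()
P=V[l==k]; r=cv2.minAreaRect((P[:,:2]*1000).astype(np.float32)); print(r, cv2.boxPoints(r).round(0).tolist(),np.median(P[:,2]))
```

```text
[  174   129   148   121 11733] 0.09468480690762093
((580.2615966796875, 59.04570007324219), (208.67918395996094, 284.63604736328125), 15.428038597106934) [[442.0, 168.0], [518.0, -106.0], [719.0, -50.0], [643.0, 224.0]]
knob top 141 [0.5119 0.0404 0.1364] [0.5   0.023 0.127] [0.523 0.057 0.143]
catch top 47 [nan nan nan] [nan nan nan] [nan nan nan]
jar 357 [0.4888 0.2578 0.067 ] [0.467 0.236 0.06 ] [0.512 0.281 0.073]
tape 802 [ 0.5465 -0.1978  0.023 ] [ 0.496 -0.249  0.015] [ 0.597 -0.148  0.029]
cup 248 [ 0.6707 -0.1413  0.1107] [ 0.631 -0.176  0.1  ] [ 0.704 -0.102  0.12 ]
side knob 111 [0.5113 0.0461 0.1363] [0.5   0.024 0.126] [0.523 0.06  0.142]
side catch 16 [0.4906 0.1226 0.1181] [0.481 0.118 0.102] [0.5   0.126 0.121]
((578.28271484375, 59.45085906982422), (209.72755432128906, 287.5247497558594), 15.285567283630371) [[439.0, 170.0], [515.0, -107.0], [717.0, -52.0], [642.0, 226.0]] 0.09675734536601643
```

```bash
cat >> h.py <<'E'
from scipy.spatial.transform import Rotation as Ro
def delta(p1,p0=None,R=None):
    s=state(); R=Ro.from_rotvec(s["ee_rot"]) if R is None else R; p0=s["position"] if p0 is None else p0
    return (R.inv().apply(np.array(p1)-p0)*1000).round(1)
def Rt(yaw):  # tool down, tool x along case x
    return Ro.from_euler("z",yaw,degrees=True)*Ro.from_euler("x",180,degrees=True)
def info(yaw=15.4):
    s=state(); R=Ro.from_rotvec(s["ee_rot"])
    print(s["time_s"],s["position"].round(4),"turn",(R.inv()*Rt(yaw)).as_rotvec(degrees=True).round(2),s["contact_force"].round(1),s["opening"].round(4),s["grip_force"])
E
python3 - <<'E'
from h import *
info(); a=[.40,-.35,.239]; print(delta(a), delta([.5125,.041,.20],a))
E
```

```text
Traceback (most recent call last):
  File "h.py", line 16, in info
    print(s["time_s"],s["position"].round(4),"turn",(R.inv()*Rt(yaw)).as_rotvec(degrees=True).round(2),s["contact_force"].round(1),s["opening"].round(4),s["grip_force"])
                                                                                                                                   ^^^^^^^^^^^^^^^^^^
AttributeError: 'float' object has no attribute 'round'
```

```bash
sed -i 's/s\["opening"\].round(4)/round(s["opening"],4)/' h.py
python3 - <<'E'
from h import *
info(); a=[.40,-.35,.239]; print(delta(a), delta([.5125,.041,.20],a))
E
```

```text
0.1 [ 0.1304 -0.5598  0.2389] turn [-0.05  0.   -2.29] [-0.2  0.6 -0.1] 0.0853 0.0
[ 310.2 -143.2    0. ] [ 198.3 -355.3   39.3]
```

Call:
{"fn": "play_rows", "kwargs": {
  "commands": [
    [39,-18,0,0,0,0],
    [39,-18,0,0,0,0],
    [39,-18,0,0,0,0],
    [39,-18,0,0,0,0],
    [39,-18,0,0,0,0],
    [39,-18,0,0,0,0],
    [39,-18,0,0,0,0],
    [37,-18,0,0,0,0],
    [22,-39,0,0,0,0],
    [22,-39,0,0,0,0],
    [22,-39,0,0,0,0],
    [22,-39,0,0,0,0]
  ],
  "jaw": -0.5
}}

```text
time_s: 1.6
position: [0.4502, -0.1761, 0.2392]
ee_rot: [-3.121, -0.359, 0.0]
contact_force: [0.5, -0.2, 0.5]
opening: 0.0639
grip_force: 0.0
```

Run:
```python
from h import *
info(); print(delta([.5125,.041,.20])); print(state()["joint_pos"].round(2))
```

```text
1.6 [ 0.4502 -0.1761  0.2392] turn [-0.02  0.01 -2.29] [ 0.5 -0.2  0.5] 0.0639 0.0
[ 109.9 -197.3   39.2]
[ 0.27  0.58  0.06  1.81 -0.05  0.76 -0.99]
```

Call:
{"fn": "play_rows", "kwargs": {
  "commands": [
    [20,-35,6,0,0,0],
    [20,-35,6,0,0,0],
    [20,-35,6,0,0,0],
    [20,-35,6,0,0,0],
    [15,-30,6,0,0,0],
    [15,-27,9,0,0,0],
    [0,0,0,0,0,-2.3]
  ]
}}

```text
time_s: 2.48
position: [0.5123, 0.0414, 0.1995]
ee_rot: [-3.112, -0.428, 0.002]
contact_force: [-0.4, -0.5, 0.1]
opening: 0.0643
grip_force: 0.0
```

Run:
```python
from h import *
info(); print(delta([.5125,.041,.119])); 
p,W=cloud("side"); cv2.imwrite("pics/s1.png",cv2.resize(p[120:300,200:400,::-1],None,fx=3,fy=3))
```

```text
2.475 [0.5123 0.0414 0.1995] turn [-0.05  0.07  0.26] [-0.4 -0.5  0.1] 0.0643 0.0
[ 0.2  0.5 80.5]
```

View pics/s1.png

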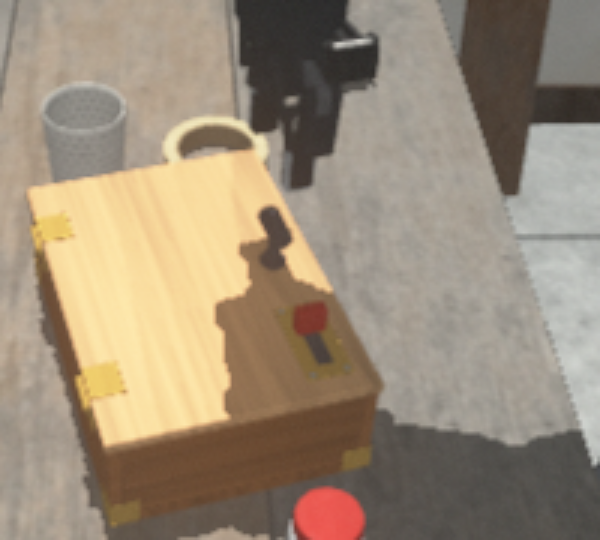

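The open fingers stand above the knob (crop (273,225)). The catch's red block (310,318) is at its knob end. I'll go down and grip.

Call:
{"fn": "play_rows", "kwargs": {
  "commands": [
    [0,0,20,0,0,0],
    [0,0,20,0,0,0],
    [0,0,20,0,0,0],
    [0,0.5,12,0,0,0],
    [0,0,8,0,0,0],
    [0,0,0,0,0,0]
  ]
}}

```text
time_s: 3.28
position: [0.5126, 0.0386, 0.1203]
ee_rot: [-3.113, -0.421, 0.0]
contact_force: [-0.7, 1.0, 0.2]
opening: 0.0642
grip_force: 0.0
```

Call:
{"fn": "play_rows", "kwargs": {
  "commands": [
    [0,0,0,0,0,0],
    [0,0,0,0,0,0],
    [0,0,0,0,0,0],
    [0,0,0,0,0,0]
  ],
  "jaw": 1
}}

```text
time_s: 3.78
position: [0.5123, 0.0408, 0.1213]
ee_rot: [-3.11, -0.423, -0.001]
contact_force: [-6.5, 12.7, 18.6]
opening: 0.0328
grip_force: 58.6
```

Call:
{"fn": "play_rows", "kwargs": {
  "commands": [
    [0,-2,-2,0,0,0],
    [0.5,0,-2,0,0,0],
    [0.5,0,-2,0,0,0],
    [0,0,0,0,0,0],
    [0,0,0,0,0,0]
  ]
}}

```text
time_s: 4.4
position: [0.5135, 0.0413, 0.1264]
ee_rot: [-3.113, -0.422, -0.002]
contact_force: [6.2, 2.7, -7.6]
opening: 0.0324
grip_force: 60.1
```

Call:
{"fn": "play_rows", "kwargs": {
  "commands": [
    [0.5,0,-2,0,0,0],
    [0.5,0,-2,0,0,0],
    [0,0,0,0,0,0],
    [0,0,0,0,0,0]
  ]
}}

```text
time_s: 4.9
position: [0.5143, 0.0415, 0.1295]
ee_rot: [-3.113, -0.422, 0.0]
contact_force: [9.7, 3.3, -28.9]
opening: 0.0324
grip_force: 65.9
```

It rose about 8 mm, then stopped dead at 29 N, so the lid is caught. I'll lower it and let go.

Call:
{"fn": "play_rows", "kwargs": {
  "commands": [
    [-0.5,0,2.5,0,0,0],
    [-0.5,0,2.5,0,0,0],
    [-0.5,0,2.5,0,0,0],
    [-0.5,0,1.5,0,0,0],
    [0,0,0,0,0,0]
  ]
}}

```text
time_s: 5.52
position: [0.5122, 0.0409, 0.1217]
ee_rot: [-3.113, -0.421, -0.001]
contact_force: [0.0, 3.8, 4.5]
opening: 0.0325
grip_force: 69.8
```

Call:
{"fn": "play_rows", "kwargs": {
  "commands": [
    [0,0,0,0,0,0],
    [0,0,0,0,0,0],
    [0,0,0,0,0,0],
    [0,0,-20,0,0,0],
    [0,0,-20,0,0,0],
    [0,0,0,0,0,0]
  ],
  "jaw": -0.5
}}

```text
time_s: 6.28
position: [0.5125, 0.0407, 0.1622]
ee_rot: [3.113, 0.421, 0.003]
contact_force: [-0.0, 0.6, -1.3]
opening: 0.0642
grip_force: 0.0
```

Run:
```python
from h import *
info(); 
c=np.array([.5125,.0415]);y=15.4*np.pi/180
t=np.r_[c+.0765*np.array([-np.sin(y),np.cos(y)]),.107]
print(t,delta(t))
```

```text
6.275 [0.5125 0.0407 0.1622] turn [ 0.01 -0.1   0.01] [-0.   0.6 -1.3] 0.0642 0.0
[0.49218496 0.1152533  0.107     ] [  0.1 -77.3  55.2]
```

Call:
{"fn": "play_rows", "kwargs": {
  "commands": [
    [0,-26,0,0,0,0],
    [0,-26,0,0,0,0],
    [0,-25,0,0,0,0],
    [0,0,20,0,0,0],
    [0,0,20,0,0,0],
    [0,0,10,0,0,0],
    [0,0,4,0,0,0],
    [0,0,0,0,0,0]
  ]
}}

```text
time_s: 7.28
position: [0.4917, 0.1149, 0.1074]
ee_rot: [-3.113, -0.421, -0.0]
contact_force: [-0.1, 0.6, -0.7]
opening: 0.0639
grip_force: 0.0
```

Call:
{"fn": "play_rows", "kwargs": {
  "commands": [
    [0,0,0,0,0,0],
    [0,0,0,0,0,0],
    [0,0,0,0,0,0],
    [0,0,0,0,0,0],
    [0,0,0,0,0,0]
  ],
  "jaw": 1
}}

```text
time_s: 7.9
position: [0.4917, 0.1151, 0.1077]
ee_rot: [-3.113, -0.421, -0.001]
contact_force: [-1.7, 0.5, 7.4]
opening: 0.0106
grip_force: 61.6
```

Call:
{"fn": "play_rows", "kwargs": {
  "commands": [
    [0,-3,-0.5,0,0,0],
    [0,-4,0,0,0,0],
    [0,-4,0,0,0,0],
    [0,-4,0,0,0,0],
    [0,-4,0,0,0,0],
    [0,-4,0,0,0,0],
    [0,-3,0,0,0,0],
    [0,0,0,0,0,0]
  ]
}}

```text
time_s: 8.9
position: [0.4847, 0.1402, 0.1078]
ee_rot: [-3.113, -0.421, -0.0]
contact_force: [2.8, -1.8, -3.6]
opening: 0.0107
grip_force: 60.3
```

Call:
{"fn": "play_rows", "kwargs": {
  "commands": [
    [0,-2,0,0,0,0],
    [0,-2,0,0,0,0],
    [0,0,0,0,0,0]
  ]
}}

```text
time_s: 9.28
position: [0.4846, 0.1407, 0.1079]
ee_rot: [3.11, 0.416, 0.002]
contact_force: [10.0, -23.5, -2.7]
opening: 0.0109
grip_force: 60.5
```

Call:
{"fn": "play_rows", "kwargs": {
  "commands": [
    [0,2,0,0,0,0],
    [0,0,0,0,0,0]
  ]
}}

```text
time_s: 9.52
position: [0.4847, 0.1405, 0.1079]
ee_rot: [3.112, 0.418, 0.001]
contact_force: [6.9, -12.1, -2.8]
opening: 0.0105
grip_force: 60.5
```

Call:
{"fn": "play_rows", "kwargs": {
  "commands": [
    [0,0,0,0,0,0],
    [0,0,0,0,0,0],
    [0,0,0,0,0,0],
    [0,0,-25,0,0,0],
    [0,0,-25,0,0,0],
    [0,35,-5,0,0,0],
    [0,35,0,0,0,0],
    [0,33,0,0,0,0],
    [0,0,0,0,0,0]
  ],
  "jaw": -0.5
}}

```text
time_s: 10.65
position: [0.5118, 0.0404, 0.1629]
ee_rot: [3.113, 0.416, 0.0]
contact_force: [-0.4, 0.1, 0.6]
opening: 0.0641
grip_force: 0.0
```

Run:
```python
from h import *
info(); print(delta([.5124,.041,.1205]))
p,W=cloud("side"); cv2.imwrite("pics/s2.png",cv2.resize(p[120:300,200:400,::-1],None,fx=3,fy=3))
```

```text
10.65 [0.5118 0.0404 0.1629] turn [ 0.04  0.   -0.18] [-0.4  0.1  0.6] 0.0641 0.0
[ 0.7 -0.4 42.4]
```

View pics/s2.png

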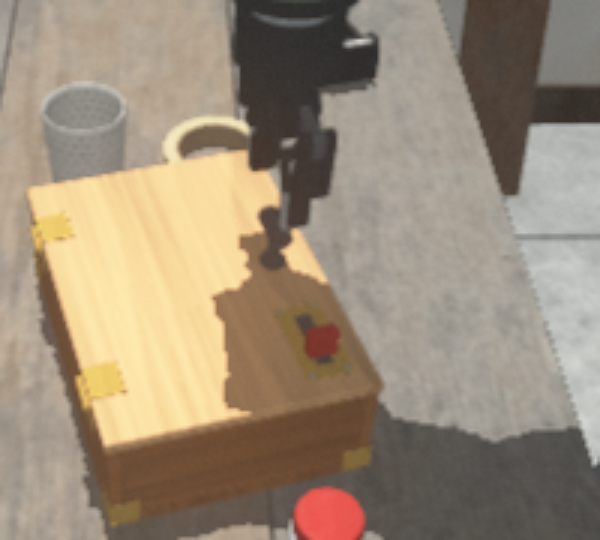

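The catch is at its far end (crop (320,342)). I'll regrip the knob.

Call:
{"fn": "play_rows", "kwargs": {
  "commands": [
    [0.7,-1,20,0,0,0],
    [0,0,12,0,0,0],
    [0,0,9,0,0,0],
    [0,0,0,0,0,0]
  ]
}}

```text
time_s: 11.2
position: [0.5117, 0.044, 0.1215]
ee_rot: [-3.113, -0.422, 0.001]
contact_force: [-0.3, -0.1, 0.7]
opening: 0.0639
grip_force: 0.0
```

Call:
{"fn": "play_rows", "kwargs": {
  "commands": [
    [0,0,0,0,0,0],
    [0,0,0,0,0,0],
    [0,0,0,0,0,0],
    [0,0,0,0,0,0]
  ],
  "jaw": 1
}}

```text
time_s: 11.7
position: [0.5129, 0.0413, 0.1229]
ee_rot: [3.111, 0.417, 0.004]
contact_force: [0.9, -16.2, 14.5]
opening: 0.0327
grip_force: 58.8
```

Run:
```python
from h import *
info()
ph=.2617+np.linspace(0,.82,21); print(np.c_[np.diff(-173.9*np.cos(ph)),-np.diff(173.9*np.sin(ph))].round(1).tolist())
```

```text
11.7 [0.5129 0.0413 0.1229] turn [ 0.19 -0.11 -0.13] [  0.9 -16.2  14.5] 0.0327 58.843944668769836
[[2.0, -6.8], [2.3, -6.8], [2.5, -6.7], [2.8, -6.6], [3.1, -6.4], [3.3, -6.3], [3.6, -6.2], [3.8, -6.0], [4.1, -5.8], [4.3, -5.7], [4.6, -5.5], [4.8, -5.3], [5.0, -5.1], [5.2, -4.9], [5.4, -4.7], [5.6, -4.4], [5.7, -4.2], [5.9, -4.0], [6.1, -3.7], [6.2, -3.5]]
```

Call:
{"fn": "play_rows", "kwargs": {
  "commands": [
    [0,2.5,-1.5,0,0,0],
    [2,0,-6.8,0,0,0],
    [2.3,0,-6.8,0,0,0],
    [0,0,0,0,0,0]
  ]
}}

```text
time_s: 12.2
position: [0.5174, 0.0424, 0.1376]
ee_rot: [3.113, 0.421, 0.002]
contact_force: [5.1, -2.5, -6.7]
opening: 0.0328
grip_force: 60.3
```

The lid is past the 8 mm play with little force, so it is free. I'll go on raising it.

Call:
{"fn": "play_rows", "kwargs": {
  "commands": [
    [2.5,0,-6.7,0,0,0],
    [2.8,0,-6.6,0,0,0],
    [3.1,0,-6.4,0,0,0],
    [3.3,0,-6.3,0,0,0],
    [3.6,0,-6.2,0,0,0],
    [3.8,0,-6,0,0,0],
    [4.1,0,-5.8,0,0,0],
    [4.3,0,-5.7,0,0,0],
    [0,0,0,0,0,0]
  ]
}}

```text
time_s: 13.32
position: [0.5437, 0.0497, 0.187]
ee_rot: [3.113, 0.421, 0.001]
contact_force: [6.7, -2.7, -10.4]
opening: 0.0328
grip_force: 60.8
```

Call:
{"fn": "play_rows", "kwargs": {
  "commands": [
    [4.6,0,-5.5,0,0,0],
    [4.8,0,-5.3,0,0,0],
    [5,0,-5.1,0,0,0],
    [5.2,0,-4.9,0,0,0],
    [5.4,0,-4.7,0,0,0],
    [5.6,0,-4.4,0,0,0],
    [5.7,0,-4.2,0,0,0],
    [5.9,0,-4,0,0,0],
    [6.1,0,-3.7,0,0,0],
    [6.2,0,-3.5,0,0,0],
    [0,0,0,0,0,0],
    [0,0,0,0,0,0]
  ]
}}

```text
time_s: 14.82
position: [0.5957, 0.064, 0.2319]
ee_rot: [3.113, 0.421, -0.001]
contact_force: [2.1, -5.1, -9.5]
opening: 0.0327
grip_force: 60.8
```

Run:
```python
from h import *
info()
p,W=cloud("side"); cv2.imwrite("pics/s3.png",p[...,::-1])
# lid angle from wood-coloured cloud in case frame
y=np.radians(15.4); d=W[...,:2]-np.array([.579,.059]); X=d[...,0]*np.cos(y)+d[...,1]*np.sin(y); Y=-d[...,0]*np.sin(y)+d[...,1]*np.cos(y)
m=(Y>-.13)&(Y<.05)&(X>-.06)&(X<.09)&(W[...,2]>.1)&(p[...,0]>130)&(p[...,0]>p[...,2]+50.)
if m.sum()>50:
    a=np.polyfit(X[m],W[...,2][m],1); print(m.sum(),a,-np.arctan(a[0]))
```

```text
14.825 [0.5957 0.064  0.2319] turn [ 0.02  0.05 -0.01] [ 2.1 -5.1 -9.5] 0.0327 60.78079104423523
2918 [-1.01990164  0.2003439 ] 0.7952506236311255
```

View pics/s3.png

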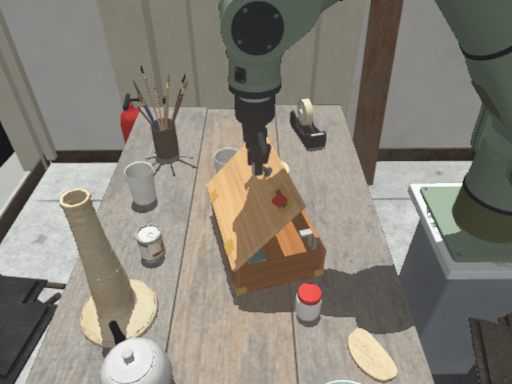

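The lid (front edge near (280,175)) is held open at about 0.80 rad by the knob at (260,168). The jar (309,302) and the cup are where they were.

```bash
python3 -c "
from bench import *
print(hand_in())"
```

```text
the job is handed in; nothing more can be done
None
```

The case is open: the tug showed the lid was caught, so I lowered it, slid the red catch to its far end, and raised the lid to about 0.80 rad (46°), where the gripper still holds it by the knob. The jar, cup and tape were not touched, and the job was handed in at about 15 s (the hand-in call returned no verdict).

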